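Angle a batten past the bench post into the gluing bay

TASK

Push the loose batten into the green bay until it lies flush against the back fence, between the two end cheeks. A steel post stands in front of one end of the bay, so slip that end of the batten in behind the post at an angle, then swing the other end in. Only push it along the bench with the fingers, never lifting it, leave the glue bottle, wooden block and screwdriver where they are, and finish with the hand clear of everything.

Things in the scene. Friction and masses are not known exactly. Their poses are not given: they have to be found in the camera images.
- batten: loose straight wooden batten, medium brown, 36 wide (its x) x 220 long (its y) x 30 mm high, about 0.16 kg, lying flat on the bench between the robot and the bay; it slides when pushed. Origin: centre of its underside (on the bench, height 0). Both ends are alike.
- bay: green bay fixed to the bench, 40 mm high, no floor. Origin: bench height, middle of the back fence's inner face; x points from the open mouth into the fence (away from the robot), y along it. Fence: x 0 to 30, y -145 to 145 mm. End cheeks: x -30 to 0, |y| 120 to 145 mm, so 240 mm long inside. A batten fully home has its origin at x = -18 mm, y within 10 mm of 0, long axis along y.
- post: round steel post with a red band, 20 mm diameter, 50 mm high, fixed upright in the bench in front of the bay. Origin: centre of its foot. In the bay's frame it stands at x = -68 mm and y = +82 or -82 mm (changes from run to run; a flat dark hole level with the bench marks the other place), leaving 58 mm between post and fence.
- glue: loose yellow glue bottle, 56 mm diameter, 150 mm high, standing to one side; origin at the centre of its underside; to be left alone.
- block: loose pale wooden block 70 x 45 x 45 mm, at one side; origin at the centre of its underside; to be left alone.
- screwdriver: loose screwdriver with green handle, 220 mm long, 26 mm high, lying along y beyond the fence; origin on the bench under it, near its middle; to be left alone.
Not all that is in view belongs to the job. Several things look just like the batten: the one meant starts farthest to the robot's right.

How it is judged:
By the outcome, as a careful person would: the job done as asked, in the order asked, and still so for the second after the job is handed in, with the robot touching nothing.
It also fails if it takes over 67 s, if anything falls off the work surface, if the arm or the gripper's body presses on something with over 40 N, if the wrist force passes 120 N, or if a joint passes its speed limit or range.

ROBOT

A 7-joint arm with a two-finger parallel gripper is mounted at the origin on the work surface. World frame = base frame: x ahead of the robot, y to its left, z up, the work surface at z = 0. Lengths are in m, angles in rad, forces in N, time in s.
With the tool pointing down it reaches from about 0.4 to 0.875 m from the base axis. Payload 19.3 kg.
Tool frame: the origin (TCP) lies midway between the tips of the shut fingers; the grasp point (between the pads) lies bot.tcp_to_grasp behind it (bot.tcp_to_grasp is the distance from the TCP to the grasp point, in m); z points along the fingers, y is the line along which they close (so a half turn about z gives the same grasp; the last joint's range is limited). The gripper opens to 85 mm and grips with 20 to 120 N. Pads are 22 mm wide; open, the fingers measure 114 mm over their backs; the gripper's body (76 mm by 85 mm) begins 54 mm behind the grasp point. The pads swing forward as they close: fully open they stand 13 mm farther back than shut.
Start: joints at [1.044, 0.521, -0.036, 1.599, 0.021, 1.021, -0.113], TCP at [0.276, -0.561, 0.231] pointing down, gripper open.
Joint ranges: [-2.91, 2.91], [-0.3, 2.13], [-1.5, 1.42], [0.17, 2.43], [-1.26, 4.41], [0.16, 1.93], [-2.52, 2.52]. Speed limits (rad/s): [1.89, 1.89, 2.39, 2.39, 3.01, 3.01, 3.01].

INTERFACE

Orientations are given as [roll, pitch, yaw] about the fixed x, y, z axes, in that order (R = Rz(yaw) Ry(pitch) Rx(roll)).
In Python, from workcell import observe, imaging, bot gives the robot as it stands.
- The arm moves only by the tool send_rows, never from a script. Its argument "plan" is text: rows parted by semicolons, each of 7 numbers parted by spaces: the shift along the tool's x, y, z in m, then the turn, a rotation vector about the tool's x, y, z in degrees, then the finger opening in m, from 0 to 0.0854. In form: dx dy dz rx ry rz claw; .... A call has 1 to 10 rows; each row is the pose to reach, as a shift and turn from the pose commanded when the call began, along the tool's axes at that moment; what a row does not reach only later rows make up. A row lasts 1/12 s, in which the tool goes at most 41.7 mm and 7.16 degrees, less where a joint would pass 70% of its speed; a pose out of reach is approached as far as the arm can. A call with a gripper value outside its range is refused whole. The fingers move at their own pace and stop on an object; "grip_force" is the grip in N (left out, the last holds). Time passes only in rows, so rows that repeat a pose let the fingers close. It gives the time, the measured TCP pose, the force, the opening and the grip force at its end, in the units of the state.
- observe(): the state, without advancing time (a new reading comes with each control period).
- imaging.grab_frame(name): name is "scene" or "side" or "wrist"; returns a dict with "color" (384x512x3 uint8, red, green, blue), "fx", "fy", "cx", "cy" (pixels), "eye" and "orientation" of the camera in the world; the wrist camera has in their place "tool_from_camera" (4x4, takes a point from camera to tool coordinates, whose origin is the TCP and whose axes are the flange's). Camera axes: x right, y down, z forward; pixel columns grow to the right and rows downward; lengths in m; the calibration is good to about 2 mm. A picture is of the moment at which its call begins: read the wrist's pose just before it. There is no depth.
- bot.job_done(): hands the job in; it is judged then, once.
The state is a dict: "clock": time; "qpos": joint angles; "qd": joint speeds; "joint_efforts": joint torques, N m; "position": TCP position; "tool_rot": TCP orientation; "force": force on the tool from outside, world axes, zero at the start; "moment": the same for the moment, N m; "grip_width": finger opening in m; "finger_force": force on a finger pad.
Only numpy, scipy, OpenCV 4.12 (cv2) and the standard library are available. Lean on these libraries where they do the work, as an engineer would, in place of code of your own. Each camera call takes 0.05 s, during which the arm holds its last target. There are 200 camera calls.

## Working session

There is one attempt and no reset: what is moved stays moved. The work goes in short steps, Python scripts to look and compute and a tool call to move; the robot and the scene stay as the last step left them, time stands still between calls to the robot, and variables do not carry over. Pictures are saved under pics/ and viewed, at most 10 in all, crops included, and the job is handed in when it is done.

Besides the shell and the picture viewer there is one more tool, called after "Emit:" as a command line: name --argument value ..., lists and objects as JSON in quotes. send_rows: Moves the arm, as the interface text tells. Its arguments: {"type":"object","properties":{"plan":{"type":"string"},"grip_force":{"type":"number"}},"required":["plan"]}

```bash
ls; mkdir -p pics
cat > h.py <<'E'
import numpy as np, cv2
from workcell import observe, imaging, bot
from scipy.spatial.transform import Rotation as R
def Rm(o):
    o=np.array(o)
    if o.shape==(3,3): return o
    return R.from_euler('xyz',o).as_matrix() if o.size==3 else R.from_quat(o).as_matrix()
def px2w(f,u,v,z=0):
    d=Rm(f['orientation'])@np.array([(u-f['cx'])/f['fx'],(v-f['cy'])/f['fy'],1]); e=np.array(f['eye'])
    return (e+d*(z-e[2])/d[2])
def w2px(f,p):
    c=Rm(f['orientation']).T@(np.array(p)-f['eye']); return f['fx']*c[0]/c[2]+f['cx'],f['fy']*c[1]/c[2]+f['cy']
def save(f,n): cv2.imwrite('pics/'+n,f['color'][:,:,::-1])
E
python3 - <<'E'
from h import *
s=observe();print(s)
a=imaging.grab_frame('scene');b=imaging.grab_frame('side')
print({k:v for k,v in a.items() if k!='color'},{k:v for k,v in b.items() if k!='color'})
save(a,'scene0.png');save(b,'side0.png')
E
```

```text
pics
{'clock': 0.0, 'qpos': array([ 1.04379189,  0.52203825, -0.03631747,  1.60001477,  0.02120923,
        1.02111812, -0.11282123]), 'qd': array([-0.00048738, -0.00095515, -0.00024379, -0.00172321, -0.0005571 ,
       -0.00119878,  0.00141787]), 'joint_efforts': array([-3.74654237e-04, -9.27093315e+01,  1.97959878e+00, -3.69927049e+01,
        1.78170204e-02,  8.14177038e-03,  1.07577287e-04]), 'position': array([ 0.27547917, -0.56062136,  0.23070833]), 'tool_rot': array([-3.14040356e+00,  9.92170865e-05,  4.56769634e-01]), 'force': array([-0.23176413,  0.07295263,  0.58144792]), 'moment': array([-0.01956969, -0.02667398,  0.02293959]), 'finger_force': 0.0, 'grip_width': 0.0854368543506347}
{'fx': 434.28164222962465, 'fy': 434.28164222962465, 'cx': 260.4382538553257, 'cy': 198.71875015837506, 'eye': array([1.13622752, 0.95880798, 1.06632642]), 'orientation': array([-2.29515165, -0.01184713,  2.54837383])} {'fx': 447.8671364940591, 'fy': 447.8671364940591, 'cx': 259.96957034333224, 'cy': 189.12392059387733, 'eye': array([0.01238581, 0.85906376, 0.83388515]), 'orientation': array([-2.23784863e+00,  6.28849704e-05, -2.60601268e+00])}
```

View pics/scene0.png

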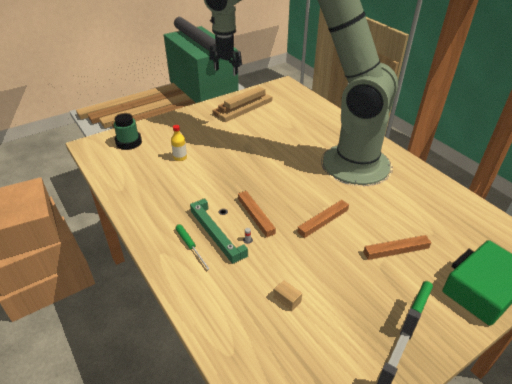

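View pics/side0.png

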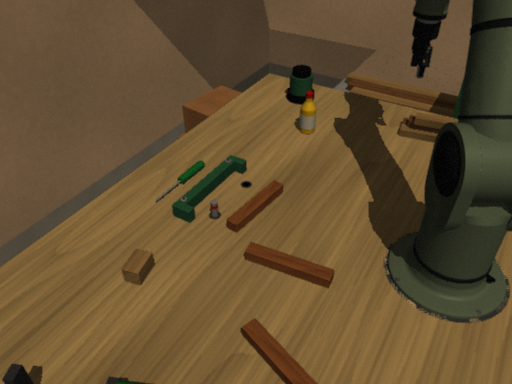

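The scene view shows three brown battens at (256,213), (324,218) and (397,247), plus a pale wood stack at (243,103). The bay is at (218,230), the post at (248,236) and the hole at (223,211). I'll work out their positions and take an enlarged crop.

Run:
```python
from h import *
a=imaging.grab_frame('scene');b=imaging.grab_frame('side')
for n,p in dict(b1=(256,213),b2=(324,218),b3=(397,247),stack=(243,103),post=(248,241),hole=(223,211),glue=(180,157),block=(288,297)).items(): print(n,px2w(a,*p).round(3))
c=np.vstack([cv2.resize(a['color'][185:275,165:295],(780,540),interpolation=cv2.INTER_CUBIC)])
cv2.imwrite('pics/crop1.png',c[:,:,::-1])
c=cv2.resize(b['color'][145:245,160:300],(784,560),interpolation=cv2.INTER_CUBIC)
cv2.imwrite('pics/crop2.png',c[:,:,::-1])
```

```text
b1 [0.508 0.022 0.   ]
b2 [0.321 0.175 0.   ]
b3 [0.209 0.414 0.   ]
stack [ 0.126 -0.671  0.   ]
post [0.606 0.12  0.   ]
hole [ 0.601 -0.052  0.   ]
glue [ 0.585 -0.432  0.   ]
block [0.629 0.374 0.   ]
```

View pics/crop1.png

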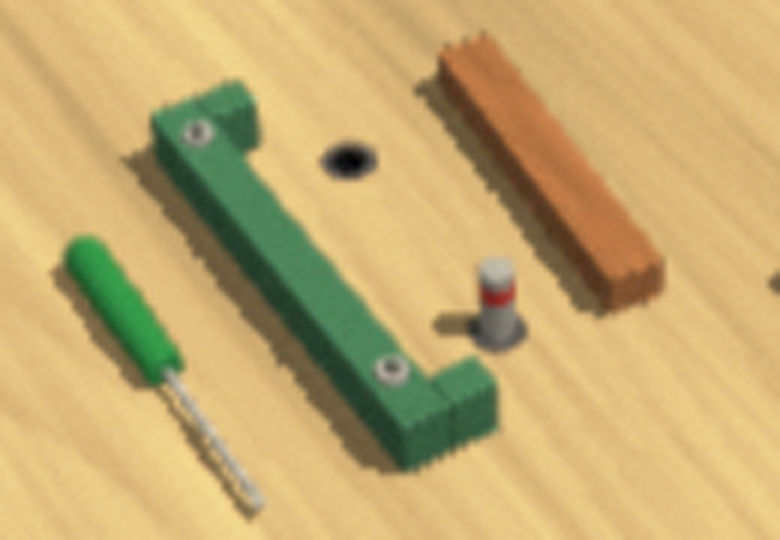

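View pics/crop2.png

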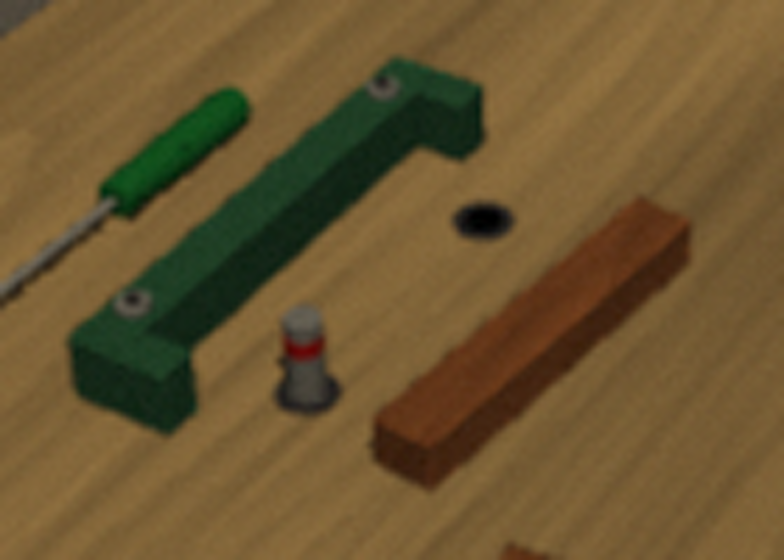

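```bash
cat > fit.py <<'E'
from h import *
from scipy.optimize import least_squares
def fit(obs,x0):
    # obs: (frame,(u,v),(x,y,z)) -> world x,y,yaw
    def r(p):
        c,s=np.cos(p[2]),np.sin(p[2]);o=[]
        for f,q,m in obs:
            o+=list(np.array(w2px(f,[p[0]+c*m[0]-s*m[1],p[1]+s*m[0]+c*m[1],m[2]]))-q)
        return np.array(o)
    k=least_squares(r,x0,loss='soft_l1');return k.x,np.sqrt(np.mean(r(k.x)**2))
E
python3 - <<'E'
from fit import *
a=imaging.grab_frame('scene');b=imaging.grab_frame('side')
A=lambda q:(a,np.array([165+(q[0]+.5)/6-.5,185+(q[1]+.5)/6-.5])); B=lambda q:(b,np.array([160+q[0]/5.6,145+q[1]/5.6])-.4)
def mk(l,F): return [(*F(q),np.array(m)/1000) for q,m in l]
bayA=mk([((152,120),(30,-145,40)),((405,425),(30,145,40)),((497,378),(-30,145,40)),((497,430),(-30,145,0)),((475,357),(-30,120,40)),((238,80),(-30,-145,40)),((258,105),(-30,-120,40))],A)
bayB=mk([((70,340),(30,145,40)),((170,378),(-30,145,40)),((170,435),(-30,145,0)),((193,343),(-30,120,40)),((400,58),(30,-145,40)),((482,88),(-30,-145,40)),((462,160),(-30,-120,0))],B)
baA=mk([((487,35),(-18,-110,30)),((440,55),(18,-110,30)),((610,272),(18,110,30)),((662,257),(-18,110,30)),((607,312),(18,110,0))],A)
baB=mk([((643,198),(18,-110,30)),((690,228),(-18,-110,30)),((375,422),(18,110,30)),((430,447),(-18,110,30)),((430,488),(-18,110,0))],B)
for n,x,y,g in(('bay',bayA,bayB,(.65,.03,0)),('bat',baA,baB,(.5,.03,0))):
  for o in (x,y,x+y): print(n,[v.round(4) if hasattr(v,'round') else v for v in fit(o,g)])
print('post',px2w(*A((497,270))[:1],*A((497,268))[1],.05),px2w(b,*B((303,313))[1],.05), 'hole',px2w(a,*A((349,160))[1]),px2w(b,*B((484,220))[1]))
E
```

```text
bay [array([ 0.6724,  0.0332, -0.0024]), np.float64(0.6044)]
bay [array([ 0.6704,  0.0299, -0.0008]), np.float64(0.6853)]
bay [array([ 0.6708,  0.0309, -0.0024]), np.float64(0.7421)]
bat [array([ 0.5168,  0.0309, -0.1014]), np.float64(0.6521)]
bat [array([ 0.5148,  0.0324, -0.1139]), np.float64(0.7494)]
bat [array([ 0.516 ,  0.0314, -0.1081]), np.float64(0.7346)]
post [0.60393001 0.11467449 0.05      ] [0.60378725 0.11103953 0.05      ] hole [ 0.60285507 -0.05126666  0.        ] [ 0.60267964 -0.0520857   0.        ]
```

The batten at (256,213) in the scene image is the rightmost one and the one to use: world (0.516, 0.031), yaw −6°. The look-alikes at (324,218) and (397,247) lie farther left, and the stack at (243,103) is a different shape. The bay is at (0.671, 0.031) with yaw 0, and the post is at its left end, (0.603, 0.113). First I'll go above the batten's left end.

```bash
cat >> h.py <<'E'
def go(x,y,z,yaw):
    "tool-frame row for a world target with tool down, yaw in deg"
    s=observe();Rt=R.from_euler('xyz',s['tool_rot'])
    d=Rt.inv().apply(np.array([x,y,z])-s['position']);v=(Rt.inv()*R.from_euler('xyz',[180,0,yaw],degrees=True)).as_rotvec(degrees=True)
    print(s['clock'],d.round(4),v.round(1))
E
python3 -c "
from h import *
go(.53,.172,.11,-6)
print(bot.tcp_to_grasp)"
```

```text
0.3 [ 0.5515 -0.5455  0.1213] [-0.   0.  32.2]
0.0187
```

Emit:
send_rows --plan "0.549 -0.546 0.12 0 0 32 0;0.549 -0.546 0.12 0 0 32 0;0.549 -0.546 0.12 0 0 32 0;0.549 -0.546 0.12 0 0 32 0;0.549 -0.546 0.12 0 0 32 0;0.549 -0.546 0.12 0 0 32 0;0.549 -0.546 0.12 0 0 32 0;0.549 -0.546 0.12 0 0 32 0;0.549 -0.546 0.12 0 0 32 0;0.549 -0.546 0.12 0 0 32 0"

```text
clock: 1.13
position: [0.4091, -0.1722, 0.1679]
tool_rot: [3.142, -0.001, -0.102]
force: [1.4, -0.5, 0.4]
grip_width: 0.0002
finger_force: 0.0
```

```bash
python3 -c "
from h import *
s=observe();print(s['position'],s['tool_rot'])
go(.53,.172,.11,-6)"
```

```text
[ 0.40912124 -0.17217916  0.16785773] [ 3.14150242e+00 -6.36670424e-04 -1.01947796e-01]
1.1333 [ 0.0852 -0.3547  0.0579] [ 0.  -0.   0.2]
```

Emit:
send_rows --plan "0.085 -0.357 0.06 0 0 0 0;0.085 -0.357 0.06 0 0 0 0;0.085 -0.357 0.06 0 0 0 0;0.085 -0.357 0.06 0 0 0 0;0.085 -0.357 0.06 0 0 0 0;0.085 -0.357 0.06 0 0 0 0;0.085 -0.357 0.06 0 0 0 0;0.085 -0.357 0.06 0 0 0 0;0.085 -0.357 0.06 0 0 0 0;0.085 -0.357 0.06 0 0 0 0"

```text
clock: 1.97
position: [0.5303, 0.1806, 0.1068]
tool_rot: [-3.138, 0.0, -0.094]
force: [-1.6, 0.9, 0.1]
grip_width: -0.0001
finger_force: 0.0
```

```bash
python3 -c "
from h import *
s=observe();print(s['position'],s['tool_rot'])
f=imaging.grab_frame('wrist');save(f,'w1.png')
go(.53,.172,.008,-6)"
```

```text
[0.53026704 0.18059084 0.10675178] [-3.13821077e+00  1.46075227e-04 -9.44357280e-02]
2.0167 [0.0009 0.0047 0.099 ] [-0.1  0.   0.5]
```

View pics/w1.png

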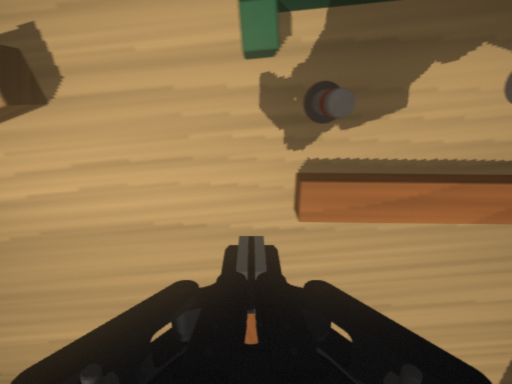

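The wrist view shows the batten's left end at (297,200), the post at (325,102), and the closed fingertip at (250,245), clear of the batten. That matches the estimate. Next I'll descend and push the batten to the right along its axis.

Emit:
send_rows --plan "0 0 0.04 0 0 0 0;0 0 0.08 0 0 0 0;0 0 0.099 0 0 0 0;0 0 0.099 0 0 0 0;0 0.012 0.099 0 0 0 0;0 0.022 0.099 0 0 0 0;0 0.032 0.099 0 0 0 0;0 0.042 0.099 0 0 0 0;0 0.052 0.099 0 0 0 0;0 0.062 0.099 0 0 0 0"

```text
clock: 2.85
position: [0.5237, 0.1097, 0.0097]
tool_rot: [-3.141, -0.001, -0.102]
force: [1.0, 2.5, 0.6]
grip_width: -0.0001
finger_force: 1.0
```

Emit:
send_rows --plan "0 0.01 0 0 0 0 0;0 0.02 0 0 0 0 0;0 0.027 0 0 0 0 0;0 0.027 0 0 0 0 0;0 0 0 0 0 0 0;0 -0.02 0 0 0 0 0;0 -0.02 -0.05 0 0 0 0;0 -0.02 -0.09 0 0 0 0"

```text
clock: 3.52
position: [0.5234, 0.1319, 0.0908]
tool_rot: [3.14, 0.006, -0.099]
force: [0.4, -0.2, 0.9]
grip_width: -0.0002
finger_force: 0.0
```

Run:
```python
from h import *
s=observe();print(s['position'],s['tool_rot'])
a=imaging.grab_frame('scene');b=imaging.grab_frame('side')
# model-predicted check: colour-segment brown top
for n,f in(('a',a),('b',b)):
    h=cv2.cvtColor(f['color'],cv2.COLOR_RGB2HSV);print(n,h[213,256],h[205,255])
A=cv2.resize(a['color'][175:265,190:310],(640,480),interpolation=cv2.INTER_CUBIC)
B=cv2.resize(b['color'][140:260,190:350],(640,480),interpolation=cv2.INTER_CUBIC)
cv2.imwrite('pics/c2.png',cv2.resize(np.hstack([a['color'][165:275,180:300],b['color'][140:250,190:310]]),(800,367),interpolation=cv2.INTER_CUBIC)[:,:,::-1])
np.savez('pics/a.npz',a=a['color'],b=b['color'])
```

```text
[0.5233532  0.13190417 0.09078028] [ 3.13960319  0.00574713 -0.09902459]
a [ 13 159 199] [ 13 160 199]
b [ 11 191  72] [ 11 196 103]
```

View pics/c2.png

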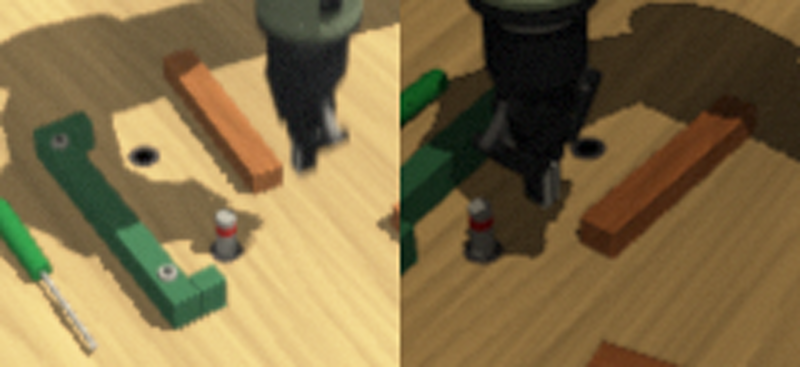

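The batten slid right: its left end is now at about (265,180) in the left crop and the finger is clear. I'll write an automatic pose fit so I don't need to view more pictures.

```bash
cat > pose.py <<'E'
from h import *
from scipy.optimize import minimize
def mask(f):
    h=cv2.cvtColor(f['color'],cv2.COLOR_RGB2HSV); return cv2.inRange(h,(7,140,30),(15,255,255))>0
def poly(f,p):
    c,s=np.cos(p[2]),np.sin(p[2])
    q=[w2px(f,[p[0]+c*x-s*y,p[1]+s*x+c*y,z]) for x in(-.018,.018) for y in(-.11,.11) for z in(0,.03)]
    m=np.zeros((384*4,512*4),np.uint8); cv2.fillConvexPoly(m,cv2.convexHull((np.array(q)*4+1.5).round().astype(np.int32)),255)
    return cv2.resize(m,(512,384),interpolation=cv2.INTER_AREA)/255.
def find(g):
    F=[imaging.grab_frame(n) for n in('scene','side')]; M=[]
    for f in F:
        n,l,st,ce=cv2.connectedComponentsWithStats(mask(f).astype(np.uint8))
        near=cv2.dilate((poly(f,g)>0).astype(np.uint8),np.ones((15,15)))>0
        M.append(mask(f)&near)
    cost=lambda p:sum(np.abs(poly(f,p)-m).sum()/poly(f,p).sum() for f,m in zip(F,M))
    best=None
    for da in(0,-.15,.15):
        g2=np.array(g)+[0,0,da]
        k=minimize(cost,g2,method='Nelder-Mead',options=dict(initial_simplex=g2+np.array([[0,0,0],[.015,0,0],[0,.015,0],[0,0,.1]]),xatol=1e-4,fatol=1e-4))
        if best is None or k.fun<best.fun: best=k
    print('pose',best.x[:2].round(4),'deg',np.degrees(best.x[2]).round(1),'cost',round(best.fun,3),'each',[round(float(np.abs(poly(f,best.x)-m).sum()/poly(f,best.x).sum()),3) for f,m in zip(F,M)])
    return best.x
def w(p,x,y):
    c,s=np.cos(p[2]),np.sin(p[2]);return p[0]+c*x-s*y,p[1]+s*x+c*y
E
python3 - <<'E'
from pose import *
p=find((.507,-.035,-.1))
print(w(p,0,.11))
go(.455,.0,.09,-6)
E
```

```text
pose [ 0.5106 -0.0447] deg -5.4 cost 0.149 each [0.1, 0.049]
(np.float64(0.5209151353809937), np.float64(0.06483628628087135))
3.7167 [-0.0572  0.1376  0.003 ] [-0.  -0.1  0.2]
```

```bash
python3 -c "
from h import *
go(.445,-.01,.09,-25);go(.445,-.01,.002,-25)"
```

```text
3.7167 [-0.0662  0.1486  0.0029] [-0.1 -0.1 19.2]
3.7167 [-0.0663  0.1486  0.0909] [-0.1 -0.1 19.2]
```

Emit:
send_rows --plan "-0.066 0.149 0 0 0 19 0.085;-0.066 0.149 0 0 0 19 0.085;-0.066 0.149 0 0 0 19 0.085;-0.066 0.149 0 0 0 19 0.085;-0.066 0.149 0 0 0 19 0.085;-0.066 0.149 0.04 0 0 19 0.085;-0.066 0.149 0.08 0 0 19 0.085;-0.066 0.149 0.09 0 0 19 0.085;-0.066 0.149 0.09 0 0 19 0.085"

```text
clock: 4.47
position: [0.4423, -0.0109, -0.0003]
tool_rot: [3.138, 0.006, -0.433]
force: [-0.7, 0.1, 0.4]
grip_width: 0.0853
finger_force: 0.0
```

```bash
python3 -c "
from pose import *
s=observe();print(s['position'],s['tool_rot'],s['grip_width'],s['force'])
find((.51,-.045,-.1))
go(.545,-.028,.002,-25)"
```

```text
[ 4.42295511e-01 -1.08862770e-02 -3.10265227e-04] [ 3.13836432  0.00566846 -0.43306339] 0.08532301603412598 [-0.73171656  0.11817291  0.43478323]
pose [ 0.5102 -0.0443] deg -6.0 cost 0.741 each [0.115, 0.626]
4.5667 [ 0.0985 -0.0266  0.0006] [0.  0.1 0.2]
```

Emit:
send_rows --plan "0.01 -0.003 -0.002 0 0 0 0.085;0.02 -0.005 -0.002 0 0 0 0.085;0.029 -0.007 -0.002 0 0 0 0.085;0.038 -0.01 -0.002 0 0 0 0.085;0.047 -0.012 -0.002 0 0 0 0.085;0.056 -0.015 -0.002 0 0 0 0.085;0.065 -0.017 -0.002 0 0 0 0.085;0.074 -0.02 -0.002 0 0 0 0.085;0.082 -0.022 -0.002 0 0 0 0.085;0.082 -0.022 -0.002 0 0 0 0.085"

```text
clock: 5.4
position: [0.53, -0.0256, 0.0042]
tool_rot: [-3.141, -0.001, -0.434]
force: [-1.1, -0.4, 0.6]
grip_width: 0.0849
finger_force: 0.0
```

```bash
python3 -c "
from pose import *
s=observe();print(s['position'],s['tool_rot'],s['grip_width'],s['force'])
p=find((.55,-.044,-.43));print(w(p,0,.11),w(p,-.018,.11))"
```

```text
[ 0.53001325 -0.02556526  0.00417694] [-3.14107417e+00 -1.14334186e-03 -4.33693984e-01] 0.08492850780979055 [-1.10178865 -0.39034687  0.64526393]
pose [ 0.5496 -0.0563] deg -25.1 cost 0.479 each [0.136, 0.342]
(np.float64(0.596204573319597), np.float64(0.043348431142537114)) (np.float64(0.5798988914853866), np.float64(0.05097238942688684))
```

Emit:
send_rows --plan "0.007 0 0 0 0 0 0.085;0.012 0 0 0 0 0 0.085;0.016 0 0 0 0 0 0.085;0.016 0 0 0 0 0 0.085;0 0 0 0 0 0 0.085;-0.02 0 0 0 0 0 0.085;-0.02 0.05 -0.05 0 0 0 0;-0.02 0.09 -0.08 0 0 0 0;-0.02 0.13 -0.08 0 0 0 0;-0.02 0.13 -0.08 0 0 0 0"

```text
clock: 6.33
position: [0.4546, -0.1372, 0.0859]
tool_rot: [3.141, -0.002, -0.434]
force: [0.1, -1.0, -1.1]
grip_width: 0.038
finger_force: 0.0
```

```bash
python3 -c "
from pose import *
s=observe();print(s['position'],s['tool_rot'],s['grip_width'],s['force'])
p=find((.565,-.0635,-.43));print(w(p,0,-.11))
yw=np.degrees(p[2])
go(*w(p,0,-.135),.09,yw);go(*w(p,0,-.135),.008,yw);go(*w(p,0,-.04),.008,yw)"
```

```text
[ 0.45458926 -0.13717249  0.08585707] [ 3.14126924e+00 -1.76780227e-03 -4.33920368e-01] 0.038009685180959124 [ 0.13989082 -0.99891539 -1.07995479]
pose [ 0.5637 -0.063 ] deg -24.7 cost 0.156 each [0.102, 0.054]
(np.float64(0.5176806540919708), np.float64(-0.16288608411381633))
6.4333 [ 0.0677  0.019  -0.0039] [ 0.1 -0.1 -0.5]
6.4333 [0.0675 0.0189 0.0781] [ 0.1 -0.1 -0.5]
6.4333 [ 0.0667 -0.0761  0.078 ] [ 0.1 -0.1 -0.5]
```

Emit:
send_rows --plan "0.067 0.032 0 0 0 0 0;0.067 0.032 0 0 0 0 0;0.067 0.032 0.01 0 0 0 0;0.067 0.032 0.04 0 0 0 0;0.067 0.032 0.077 0 0 0 0;0.067 0.032 0.077 0 0 0 0;0.067 0.022 0.077 0 0 0 0;0.067 0.012 0.077 0 0 0 0;0.067 0.003 0.077 0 0 0 0;0.067 -0.006 0.077 0 0 0 0"

```text
clock: 7.27
position: [0.5204, -0.1562, 0.0091]
tool_rot: [-3.141, -0.002, -0.432]
force: [-0.9, -2.0, 0.9]
grip_width: -0.0003
finger_force: 1.0
```

```bash
python3 -c "
from pose import *
s=observe();print(s['position'],s['tool_rot'],s['grip_width'],s['force'])
p=find((.573,-.05,-.43));print('tool local',R.from_euler('z',-p[2]).apply(s['position']-[p[0],p[1],0]),'post local',R.from_euler('z',-p[2]).apply(np.array([.603,.113,0])-[p[0],p[1],0]))"
```

```text
[ 0.52035387 -0.15624475  0.00905584] [-3.14083244e+00 -2.39219539e-03 -4.32477570e-01] -0.00031193951477913665 [-0.93903366 -1.9592833   0.91360744]
pose [ 0.5718 -0.0455] deg -24.6 cost 0.148 each [0.094, 0.054]
tool local [-0.0006533  -0.1220814   0.00905584] post local [-0.03758842  0.15712984  0.        ]
```

Emit:
send_rows --plan "0 -0.009 0 0 0 0 0;0 -0.017 0 0 0 0 0;0 -0.025 0 0 0 0 0;0 -0.032 0 0 0 0 0;0 -0.039 0 0 0 0 0;0 -0.046 0 0 0 0 0;0 -0.05 0 0 0 0 0;0 -0.05 0 0 0 0 0"

```text
clock: 8.03
position: [0.5403, -0.1109, 0.0071]
tool_rot: [-3.141, 0.0, -0.432]
force: [-0.1, -0.4, 0.1]
grip_width: -0.0001
finger_force: 0.0
```

```bash
python3 -c "
from pose import *
s=observe();print(s['position'],s['tool_rot'],s['grip_width'],s['force'])
p=find((.59,.0,-.43));print('tool local',R.from_euler('z',-p[2]).apply(s['position']-[p[0],p[1],0]),'post local',R.from_euler('z',-p[2]).apply(np.array([.603,.113,0])-[p[0],p[1],0]),w(p,.018,.11))"
```

```text
[ 0.54031415 -0.11094003  0.0071444 ] [-3.14104160e+00  3.57822370e-05 -4.32148077e-01] -5.383106361752627e-05 [-0.07645148 -0.44539184  0.13046232]
pose [ 5.922e-01 -2.000e-04] deg -25.2 cost 0.214 each [0.091, 0.123]
tool local [ 0.00031735 -0.12229273  0.0071444 ] post local [-0.03844489  0.10700215  0.        ] (np.float64(0.6553369049552225), np.float64(0.09164908996587035))
```

Emit:
send_rows --plan "0 -0.008 0 0 0 0 0;0 -0.016 0 0 0 0 0;0 -0.023 0 0 0 0 0;0 -0.029 0 0 0 0 0;0 -0.029 0 0 0 0 0;0 0 0 0 0 0 0;-0.03 0.02 -0.06 0 0 0 0;-0.07 0.02 -0.085 0 0 0 0.085;-0.08 0.02 -0.085 0 0 0 0.085;-0.08 0.02 -0.085 0 0 0 0.085"

```text
clock: 8.97
position: [0.4551, -0.0961, 0.0952]
tool_rot: [-3.141, -0.0, -0.434]
force: [3.1, -0.6, 1.8]
grip_width: 0.0359
finger_force: 0.0
```

```bash
python3 -c "
from pose import *
s=observe();print(s['position'],s['tool_rot'],s['grip_width'],s['force'])
p=find((.605,.027,-.43));print('post local',R.from_euler('z',-p[2]).apply(np.array([.603,.113,0])-[p[0],p[1],0]),w(p,.018,.11),w(p,-.018,-.06),w(p,-.018,-.11))"
```

```text
[ 0.45510035 -0.09605047  0.09517267] [-3.14136437e+00 -3.16802819e-04 -4.33712478e-01] 0.035941509479785166 [ 3.09488842 -0.58936446  1.79643177]
pose [0.6049 0.0274] deg -24.9 cost 0.268 each [0.148, 0.12]
post local [-0.03777567  0.07682048  0.        ] (np.float64(0.6675600435523624), np.float64(0.11961868422241302)) (np.float64(0.5633453493610522), np.float64(-0.019432736175264614)) (np.float64(0.5422984443434896), np.float64(-0.06478720441359481))
```

```bash
python3 -c "
from pose import *
go(.51,-.02,.09,-10);go(.51,-.02,.004,-10)"
```

```text
9.0667 [ 0.0141 -0.091   0.0034] [ -0.   -0.1 -14.8]
9.0667 [ 0.0139 -0.0909  0.0894] [ -0.   -0.1 -14.8]
```

Emit:
send_rows --plan "0.014 -0.091 0 0 0 -15 0.05;0.014 -0.091 0 0 0 -15 0.05;0.014 -0.091 0 0 0 -15 0.05;0.014 -0.091 0.03 0 0 -15 0.05;0.014 -0.091 0.06 0 0 -15 0.05;0.014 -0.091 0.088 0 0 -15 0.05;0.014 -0.091 0.088 0 0 -15 0.05"

```text
clock: 9.65
position: [0.5076, -0.0198, -0.0007]
tool_rot: [3.14, 0.006, -0.171]
force: [-2.1, -0.1, -0.9]
grip_width: 0.0498
finger_force: 0.0
```

```bash
python3 -c "
from pose import *
s=observe();print(s['position'],s['tool_rot'],s['grip_width'],s['force'])
go(.593,-.005,.004,-10)"
```

```text
[ 0.50764901 -0.01984111 -0.00066856] [ 3.14035922  0.00645259 -0.17099796] 0.04976986337710426 [-2.09809568 -0.08361057 -0.94892361]
9.65 [ 0.0815 -0.0291 -0.0052] [0.1 0.4 0.2]
```

Emit:
send_rows --plan "0.01 -0.003 -0.003 0 0 0 0.05;0.02 -0.006 -0.003 0 0 0 0.05;0.03 -0.009 -0.003 0 0 0 0.05;0.038 -0.012 -0.003 0 0 0 0.05;0.046 -0.015 -0.003 0 0 0 0.05;0.054 -0.018 -0.003 0 0 0 0.05;0.062 -0.021 -0.003 0 0 0 0.05;0.07 -0.025 -0.003 0 0 0 0.05;0.075 -0.028 -0.003 0 0 0 0.05;0.075 -0.028 -0.003 0 0 0 0.05"

```text
clock: 10.48
position: [0.5896, -0.0045, 0.0072]
tool_rot: [-3.141, -0.001, -0.171]
force: [0.2, 0.4, -0.0]
grip_width: 0.0499
finger_force: 0.0
```

```bash
python3 -c "
from pose import *
s=observe();print(s['position'],s['tool_rot'],s['grip_width'],s['force'])
p=find((.625,.027,-.25));print('post local',R.from_euler('z',-p[2]).apply(np.array([.603,.113,0])-[p[0],p[1],0]),w(p,.018,.11),w(p,-.018,-.06),w(p,0,-.11))"
```

```text
[ 0.58962568 -0.00452765  0.00723386] [-3.14104396e+00 -7.81798768e-04 -1.71036817e-01] 0.04989065839999986 [ 0.17571975  0.39448976 -0.00081219]
pose [0.6267 0.0298] deg -10.4 cost 0.639 each [0.223, 0.417]
post local [-0.03833721  0.07753112  0.        ] (np.float64(0.6642801806679512), np.float64(0.13474508690518144)) (np.float64(0.5981297605284078), np.float64(-0.025941321715342212)) (np.float64(0.6067906045792772), np.float64(-0.07837213117244025))
```

Emit:
send_rows --plan "-0.01 0 0 0 0 0 0.05;-0.02 -0.005 0 0 0 -5 0.07;-0.02 -0.01 0 0 0 -10 0.07;-0.02 -0.01 0 0 0 -10 0.07;-0.02 -0.01 0 0 0 -10 0.07"

```text
clock: 11.0
position: [0.5704, 0.0079, 0.0073]
tool_rot: [-3.141, -0.0, 0.001]
force: [0.1, 0.7, 0.8]
grip_width: 0.0698
finger_force: 0.0
```

```bash
python3 -c "
from pose import *
s=observe();print(s['position'],s['tool_rot'],s['grip_width'],s['force'])
find((.627,.03,-.18))
go(.6225,.007,.004,0)"
```

```text
[0.57036976 0.00791332 0.00731215] [-3.14139751e+00 -6.85618193e-05  5.04378041e-04] 0.0698477360764463 [0.14226026 0.73752223 0.80012755]
pose [0.627  0.0308] deg -10.4 cost 0.669 each [0.222, 0.446]
11.1 [0.052  0.0005 0.0033] [ 0. -0. -0.]
```

Emit:
send_rows --plan "0.008 0 0 0 0 0 0.07;0.016 0 0 0 0 0 0.07;0.023 0 0 0 0 0 0.07;0.03 0 0 0 0 0 0.07;0.036 0 0 0 0 0 0.07;0.042 0 0 0 0 0 0.07;0.046 0 0 0 0 0 0.07;0.046 0 0 0 0 0 0.07"

```text
clock: 11.77
position: [0.6173, 0.0082, 0.0072]
tool_rot: [-3.141, -0.001, 0.003]
force: [-0.2, 0.5, 0.7]
grip_width: 0.0699
finger_force: 0.0
```

```bash
python3 -c "
from pose import *
s=observe();print(s['position'],s['tool_rot'],s['grip_width'],s['force'])
find((.645,.03,-.02))"
```

```text
[0.617279   0.00819762 0.00715955] [-3.14147002e+00 -5.53464142e-04  2.84888153e-03] 0.06990553468385449 [-0.16181639  0.50205719  0.69524832]
pose [0.6471 0.0352] deg -0.3 cost 0.88 each [0.401, 0.479]
```

Emit:
send_rows --plan "0.002 0 0 0 0 0 0.07;0.004 0 0 0 0 0 0.07;0.006 0 0 0 0 0 0.07;0.006 0 0 0 0 0 0.07"

```text
clock: 12.2
position: [0.6226, 0.0082, 0.0072]
tool_rot: [-3.141, 0.0, 0.003]
force: [-0.4, -0.3, 0.3]
grip_width: 0.0702
finger_force: 0.0
```

Emit:
send_rows --plan "0.001 0 0 0 0 0 0.07;0.002 0 0 0 0 0 0.07;0.002 0 0 0 0 0 0.07"

```text
clock: 12.45
position: [0.623, 0.0083, 0.007]
tool_rot: [3.142, 0.003, 0.003]
force: [-10.2, 1.1, 6.0]
grip_width: 0.0699
finger_force: 5.0
```

The force rose to 10 N, so the batten is against the fence. I'll press slightly more to square it, then back off and lift clear.

Emit:
send_rows --plan "0.001 0 0 0 0 0 0.07;0.001 0 0 0 0 0 0.07"

```text
clock: 12.62
position: [0.6231, 0.0083, 0.007]
tool_rot: [3.141, 0.005, 0.002]
force: [-16.3, 1.6, 10.9]
grip_width: 0.0703
finger_force: 8.1
```

Emit:
send_rows --plan "-0.005 0 0 0 0 0 0.07;-0.02 0 0 0 0 0 0.07;-0.06 0 0 0 0 0 0.07;-0.1 0 -0.03 0 0 0 0.07;-0.13 0 -0.07 0 0 0 0.07;-0.16 0 -0.11 0 0 0 0.07;-0.17 0.04 -0.15 0 0 0 0.07;-0.17 0.08 -0.17 0 0 0 0.07;-0.17 0.1 -0.18 0 0 0 0.07;-0.17 0.1 -0.18 0 0 0 0.07"

```text
clock: 13.45
position: [0.4559, -0.0967, 0.1907]
tool_rot: [3.14, -0.005, -0.001]
force: [-0.2, -0.0, -0.9]
grip_width: 0.0699
finger_force: 0.0
```

```bash
python3 -c "
from pose import *
s=observe();print(s['position'],s['force'],s['qpos'].round(2))
find((.652,.033,0))
a=imaging.grab_frame('scene');b=imaging.grab_frame('side')
cv2.imwrite('pics/f.png',cv2.resize(np.hstack([a['color'][175:275,175:295],b['color'][140:240,160:280]]),(800,333),interpolation=cv2.INTER_CUBIC)[:,:,::-1])"
```

```text
[ 0.45593186 -0.09669996  0.19070637] [-0.19893542 -0.03920343 -0.93472176] [ 0.18  0.33 -0.13  2.05  0.06  0.77 -1.55]
pose [0.653  0.0307] deg 0.1 cost 0.63 each [0.48, 0.151]
```

View pics/f.png

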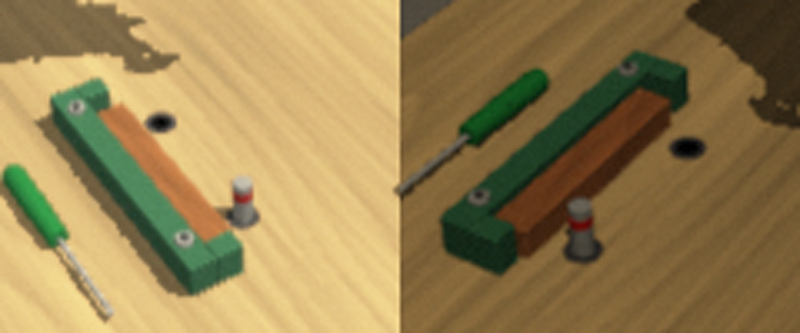

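The final view shows the batten flush against the fence between both cheeks: the left crop has it from (115,110) to (215,230), and the right crop agrees. The fit puts it at (0.653, 0.031) with yaw 0.1°. The hand is clear, so I'm handing in.

```bash
python3 -c "
from h import *
print(bot.job_done())"
```

```text
the job is handed in; nothing more can be done
None
```

The batten is in the bay, flush against the back fence and centred between the cheeks, with the hand clear; I handed the job in after about 14 s of robot time, and the verdict was not shown.

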